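# Load a power module in the bench tester and click its current wheel up

## Robot

A 6-joint arm with a two-finger parallel gripper is mounted at the origin on the work surface. World frame = base frame: x ahead of the robot, y to its left, z up, the work surface at z = 0. Lengths are in m, angles in degrees, forces in N, time in s.
With the tool pointing down it reaches from about 0.425 to 0.95 m from the base axis. Payload 3.5 kg.
Tool frame: the origin (TCP) lies at the very end of the fingers, on their centre line; the grasp point (between the pads) lies 19 mm behind it; z points along the fingers, y is the direction in which the jaws open and shut (so a half turn about z gives the same grasp; the last joint's range is limited). The gripper opens to 85 mm and grips with 20 to 120 N. Pads are 22 mm wide; open, the fingers measure 114 mm over their backs; the gripper's body (76 mm by 85 mm) begins 54 mm behind the grasp point. The pads swing forward as they close: fully open they stand 13 mm farther back than shut.
Start: joints at [-8.594, 16.404, 90.338, -0, 73.258, -8.594], TCP at [0.675, 0, 0.231] pointing down, gripper open.
Joint ranges: [-158.93, 158.93], [-51.34, 127.21], [12.03, 142.37], [-87.48, 267.48], [13.55, 161.25], [-162.69, 162.69]. Speed limits (degrees/s): [159.86, 159.86, 180, 180, 180, 180].

## Interface

Orientations are given as a 3x3 rotation matrix whose columns are the frame's x, y, z axes.
In Python, from cell import robot gives the robot as it stands. Calls block until the motion is done:
- robot.movep(position, orientation): joint-space move of the TCP to a pose.
- robot.move_straight(position, rot=None, feed=0.15, contact_N=None): straight line of the TCP; rot=None keeps the orientation; feed is the mean speed in m/s. With contact_N (N) it stops when the force on the tool has changed by that much, and returns True; else False.
- robot.move_joints(angles): joint-space move.
- robot.grip(opening, grasp_force=None): opening from 0.0 (shut) to 1.0 (fully open); grasp_force is the grip in N (None keeps the last); returns when the fingers have stopped.
- robot.dwell(seconds).
- robot.solve_ik(position, orientation): joint angles nearest the present ones, or None.
- robot.read_state(): the state.
- robot.snapshot(name): name is "scene" or "side" or "wrist"; returns the picture (480x640x3 uint8, blue, green, red); there is no depth.
- robot.get_calibration(name): a dict with "fx", "fy", "cx", "cy" (pixels), "R" (3x3) and "t" (3): a world point X has camera coordinates R X + t. Camera axes: x right, y down, z forward; pixel columns grow to the right and rows downward; lengths in m; the calibration is good to about 2 mm. A picture is of the moment at which its call begins: read the wrist's pose just before it. get_calibration takes no time and is no camera call; for the wrist camera it gives the pose at the moment of the call.
A pose or a line that the arm cannot do raises robot.Unreachable and nothing moves.
- robot.close_job(): hands the job in, once; it reports no verdict.
The state is a dict: "clock": time; "joint_pos": joint angles; "qvel": joint speeds; "effort": joint torques, N m; "tcp_pos": TCP position; "tcp_rot": TCP orientation; "wrist_force": force on the tool from outside, world axes, zero at the start; "moment": the same for the moment, N m; "width": opening from 0.0 (shut) to 1.0 (fully open).
Only numpy, scipy, OpenCV 4.12 (cv2) and the standard library are available. Lean on these libraries where they do the work, as an engineer would, in place of code of your own. Each camera call takes 0.05 s, during which the arm holds its last target. There are 200 camera calls.

## Task

Put the blue power module on test: take it out of the rack and slide it, contact end first, into the tester's sloping bay until it sits fully home. Then, with the module in, roll the knurled current wheel away from the robot, up the panel, pressing it only lightly, to its fifth click, where the orange line stands at the black pointer lines, and let go of everything. Leave the white module, the meter and the bottle undisturbed.

Things in the scene. Friction and masses are not known exactly. Their poses are not given: they have to be found in the camera images.
- module_centre (a point): Centre of the module to be tested: a blue plastic case 70 mm (x) by 26 mm (y, its thickness) by 130 mm (z, its length), about 0.26 kg. It stands upright in a rack pocket; z points to its top end, where ribs mark the grip; the foot, with brass contacts, is 65 mm below. Alike both ways round about z. Grip it across its thickness near the top.
- module_foot (a point): Centre of the blue module's underside, 65 mm below its centre, same axes.
- spare_centre (a point): Centre of the second module, the same size, in a white case, standing in another pocket of the same rack with its thickness along the same line. Leave it there.
- rack: Fixed black moulded block 94 mm (x) by 186 mm (y) by 46 mm high, origin at the centre of its underside on the table. Four upright pockets, 74 (x) by 30 mm (y) and 38 mm deep, lie side by side along y at -69, -23, 23 and 69 mm; a module stands 92 mm out of the block. Two pockets are empty.
- tester: Fixed grey sheet-metal console, 206 mm deep (x), 270 mm wide (y), origin at the centre of its underside. Its light grey panel slopes at 30 degrees to the horizontal and rises from 60 mm above the table at the front (-x, facing the robot) to 150 mm, with a flat top 50 mm deep behind it.
- test_bay: The module bay in the tester's panel. Origin: centre of its mouth, level with the top of its black bezel, 6 mm proud of the panel. z points straight out of the bay (30 degrees from vertical, leaning to the tester's front), x up the slope, y left along the panel. Inside 73 mm (x) by 29 mm (y: takes a module's thickness), 4 mm chamfer at the mouth, hard floor 76 mm down: a home module stands 54 mm out.
- bay_floor (a point): Centre of the bay's floor, 76 mm below the mouth; same axes as the bay. A module that is home has its foot here.
- wheel_crest (a point): Where the current wheel's rim stands highest out of the panel, between the two black pointer lines on the panel; fixed to the panel, same axes as the bay. It lies 115 mm to the right (-y) of the bay's mouth, 6 mm above the bezel's top and 12 mm above the panel. The rim runs along x here; pushing it towards +x (up the slope, away from the robot) raises the setting.
- wheel_axle (a point): Centre of the wheel, 35 mm below its crest along the bay's z. The wheel has a black knurled tyre of firm rubber, 70 mm in diameter and 18 mm broad, axle along y; it yields by less than 1 mm under a finger. The rim slips under the finger if it is pressed with less than about 3 N.
- wheel (a joint): Setting of the current wheel, rad: 0 at its lower stop, growing as the rim is rolled up the slope, upper stop 2.86. It clicks every 0.314 rad (11 mm of rim; about 1.6 N along the rim) and falls into the nearest click when let go. It starts at, or just settling into, click 0, 1 or 2. White lines on the rim mark the clicks; the orange line, right across the rim, is the fifth (1.571 rad), at the pointers when that is set.
- meter_centre (a point): Centre of a yellow hand meter, 78 by 150 by 34 mm, lying flat on the table at the left of the work. Leave it alone.
- bottle_centre (a point): Centre of a clear bottle, 64 mm in diameter and 190 mm tall, standing behind the work. Leave it alone.
There are look-alikes about, which are no part of the job. Of the things like the part that bears module_centre, leave any that is red; of the rest the smaller one is meant.

How it is judged (in metres and radians):
On the way, in this order (a step that is already met when the one before it is completed fails the run):
1. the blue module sits fully home in the tester's bay, foot down (z of module_foot in the frame of bay_floor below 0.003 m and distance between module_foot and bay_floor below 0.006 m and angle between the z axis of module_centre and the z axis of test_bay, either way round below 0.08 rad), for 0.3 s.
2. then the wheel stands at its fifth click (value of joint wheel between 1.46 and 1.68 rad), for 0.3 s.
At the end, for the whole second after the job is handed in: The blue module is home in the bay, its foot within 3 mm of the floor and 6 mm of the floor's centre and its length within 0.08 rad of the bay's; the wheel rests in its fifth click (1.46 to 1.68 rad); the white module, the meter and the bottle are within 20 mm of where they stood (all of step 1 and all of step 2 and distance of each of spare_centre, meter_centre, bottle_centre from where it was at the start of the episode below 0.02 m); the robot touches nothing.
It fails at once if the wheel is pressed hard (over 35 N) (contact force between the fingers and wheel above 35 N).
It fails at once if the white module is moved by more than 30 mm (distance of spare_centre from where it was at the start of the episode above 0.03 m).
It fails at once if the meter is moved by more than 30 mm (distance of meter_centre from where it was at the start of the episode above 0.03 m).
It fails at once if the bottle is moved by more than 30 mm (distance of bottle_centre from where it was at the start of the episode above 0.03 m).
It also fails if it takes over 72 s, if anything falls off the work surface, if the arm or the gripper's body presses on something with over 40 N, if the wrist force passes 120 N, or if a joint passes its speed limit or range.

## Working session

There is one attempt and no reset: what is moved stays moved. The work goes in short steps, each a Python script; the robot and the scene stay as the last script left them, time stands still between calls to the robot, and variables do not carry over. Pictures are saved under pics/ and viewed, about 8 in all and at most 12, crops included, and the job is handed in when it is done.

```bash
mkdir -p pics; ls; python3 - <<'E'
from cell import robot
import cv2, numpy as np
for n in ("scene","side","wrist"):
    im=robot.snapshot(n); cv2.imwrite(f"pics/{n}0.png",im)
    c=robot.get_calibration(n); print(n,[round(c[k],1) for k in("fx","fy","cx","cy")],np.round(c["R"],4).tolist(),np.round(c["t"],4).tolist())
print(robot.read_state())
E
```

```text
pics
scene [598.6, 598.6, 320.3, 240.3] [[-0.0105, 0.9999, -0.0105], [0.8323, 0.0029, -0.5543], [-0.5543, -0.0146, -0.8322]] [-0.0174, -0.4228, 1.9044]
side [510.7, 510.7, 327.0, 242.6] [[0.9759, -0.2184, 0.004], [-0.1112, -0.5125, -0.8515], [0.188, 0.8305, -0.5244]] [-0.5781, 0.165, 1.0918]
wrist [381.0, 381.0, 315.7, 242.0] [[1.0, -0.0001, -0.0012], [0.0002, -0.963, 0.2696], [-0.0012, -0.2696, -0.963]] [-0.6746, -0.0353, 0.3798]
{'clock': 0.15, 'joint_pos': array([-8.59326613e+00,  1.64450437e+01,  9.04034133e+01,  2.61767567e-05,
        7.32572350e+01, -8.59471262e+00]), 'qvel': array([-0.00832276, -0.22603481, -0.33288051,  0.05773572, -0.02275931,
        0.10936881]), 'effort': array([ 7.91554030e-04, -4.06602967e+01, -2.93140125e+01, -8.94972595e-05,
        3.96185191e-03, -2.97825103e-06]), 'tcp_pos': array([6.74495676e-01, 1.18882672e-04, 2.30228151e-01]), 'tcp_rot': array([[-2.48621127e-05,  9.99998336e-01, -1.82389918e-03],
       [ 9.99999962e-01,  2.53656632e-05,  2.76062028e-04],
       [ 2.76107833e-04, -1.82389224e-03, -9.99998299e-01]]), 'wrist_force': array([-0.48060116, -0.40742111, -0.78871987]), 'moment': array([-0.03847652,  0.01763339,  0.02350595]), 'width': 1.0023398928429739}
```

View pics/scene0.png

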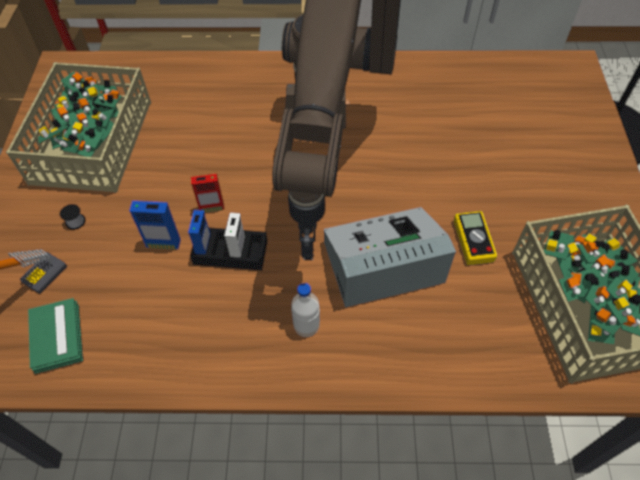

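View pics/side0.png

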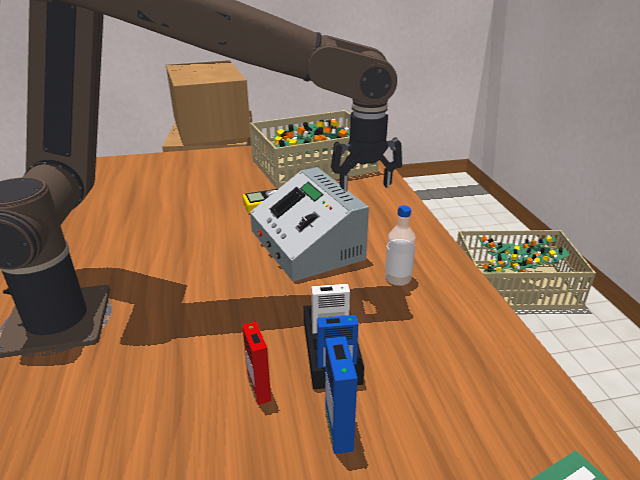

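The candidates are the blue module in the rack (scene 199,233), the larger blue box standing free (155,225) and the red one (207,190). Excluding red, the smaller blue one, in the rack, fits. I'll confirm this in wrist close-ups.

```bash
cat > h.py <<'E'
import numpy as np, cv2
from scipy.optimize import least_squares
from cell import robot
def back(c,uv,z):
    R,t=np.array(c["R"]),np.array(c["t"]); C=-R.T@t
    d=R.T@np.array([(uv[0]-c["cx"])/c["fx"],(uv[1]-c["cy"])/c["fy"],1.])
    return C+d*(z-C[2])/d[2]
def proj(c,X):
    p=np.asarray(X)@np.array(c["R"]).T+np.array(c["t"])
    return np.c_[c["fx"]*p[:,0]/p[:,2]+c["cx"],c["fy"]*p[:,1]/p[:,2]+c["cy"]]
def rz(a): c,s=np.cos(a),np.sin(a); return np.array([[c,-s,0],[s,c,0],[0,0,1.]])
DOWN=np.array([[0,1,0],[1,0,0],[0,0,-1.]])
def fit(obs,x0):
    """obs: list of (calib, local pts Nx3, pixels Nx2); fits x,y,yaw on table"""
    f=lambda p: np.concatenate([(proj(c,np.asarray(P)@rz(p[2]).T+[p[0],p[1],0])-np.asarray(u)).ravel() for c,P,u in obs])
    r=least_squares(f,x0,loss='soft_l1'); return r.x,f(r.x).reshape(-1,2)
E
python3 - <<'E'
from h import *
c=robot.get_calibration("scene")
for n,uv,z in (("rack",(228,247),.046),("blue",(199,218),.138),("white",(234,220),.138),("tester top",(390,235),.12),("baymouth",(404,226),.12),("wheel",(362,237),.12)):
    print(n,np.round(back(c,uv,z),3))
w=robot.get_calibration("wrist"); R=np.array(w["R"]); print("cam",-R.T@w["t"])
E
```

```text
rack [ 0.56  -0.217  0.046]
blue [ 0.534 -0.279  0.138]
white [ 0.54  -0.191  0.138]
tester top [0.572 0.198 0.12 ]
baymouth [0.544 0.234 0.12 ]
wheel [0.578 0.128 0.12 ]
cam [0.6750458  0.06826852 0.37443699]
```

```bash
python3 - <<'E'
from h import *
robot.movep([0.66,-0.25,0.36],DOWN)
import pickle
def shot(n):
    c=robot.get_calibration("wrist"); im=robot.snapshot("wrist"); cv2.imwrite(f"pics/{n}.png",im); pickle.dump(c,open(f"pics/{n}.pkl","wb"))
shot("w_rack")
robot.movep([0.62,0.14,0.36],DOWN)
shot("w_test"); print(robot.read_state()["clock"], robot.read_state()["tcp_pos"])
E
```

```text
2.8 [0.6204451  0.13878042 0.35983076]
```

View pics/w_rack.png

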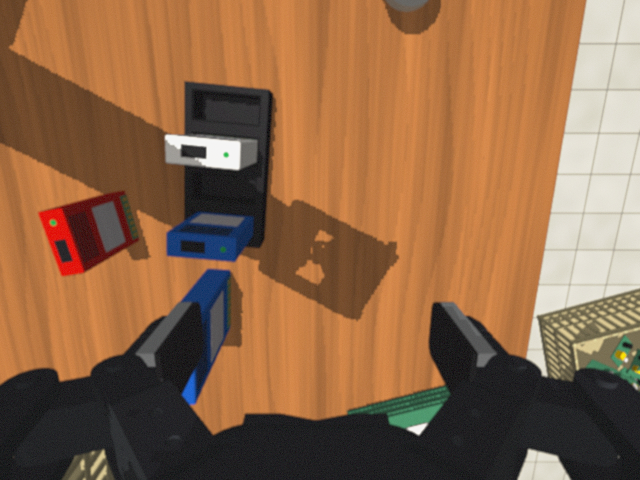

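View pics/w_test.png

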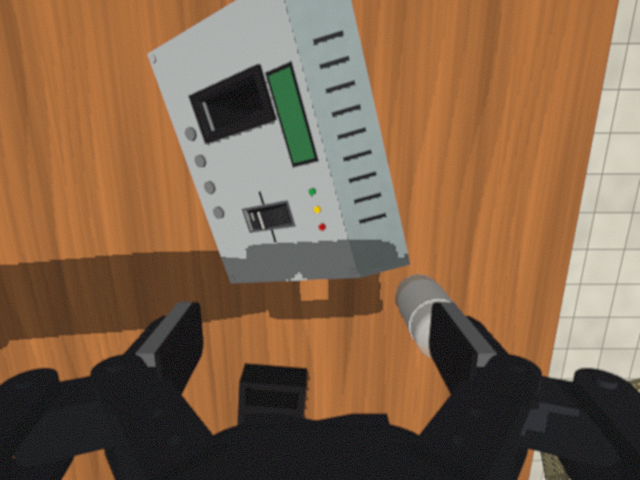

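w_rack shows the blue module's top end at (168-252, 213-260) in the end pocket and the white one at (165-257, 135-168). The larger blue box stands free at (200,330) and the red one lies outside at (90,235). So the rack blue module is the one meant. w_test shows the bay bezel at (190-275, 65-143) and the wheel at (268,216). Next I'll take closer shots for measurement.

```bash
cat >> h.py <<'E'
import pickle
def shot(n):
    c=robot.get_calibration("wrist"); im=robot.snapshot("wrist"); cv2.imwrite(f"pics/{n}.png",im); pickle.dump(c,open(f"pics/{n}.pkl","wb")); return c,im
def crop(im,x0,y0,x1,y1,s,n):
    cv2.imwrite(f"pics/{n}.png",cv2.resize(im[y0:y1,x0:x1],None,fx=s,fy=s,interpolation=cv2.INTER_CUBIC))
def load(n): return pickle.load(open(f"pics/{n}.pkl","rb"))
E
python3 - <<'E'
from h import *
robot.movep([0.58,0.13,0.30],DOWN)
c,im=shot("t2"); 
robot.movep([0.56,-0.26,0.34],DOWN)
c2,im2=shot("r2")
crop(im,120,0,520,300,2,"t2c"); crop(im2,140,20,540,320,2,"r2c")
w=load("w_test")
for uv,z in (((232,104),.12),((268,216),.115),((150,55),.06),((232,283),.06),((408,265),.15)): print(np.round(back(w,uv,z),3))
E
```

```text
[0.542 0.236 0.12 ]
[0.571 0.126 0.115]
[0.445 0.289 0.06 ]
[0.516 0.03  0.06 ]
[0.711 0.084 0.15 ]
```

View pics/t2c.png

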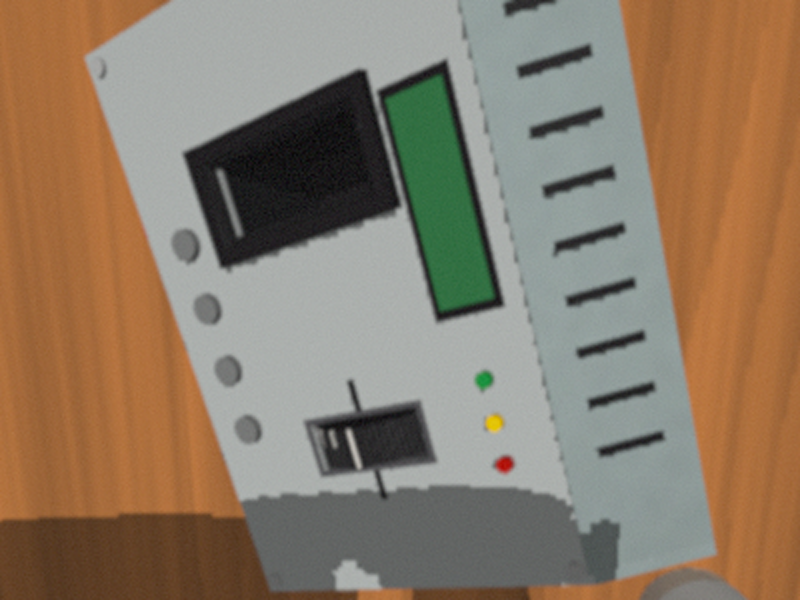

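View pics/r2c.png

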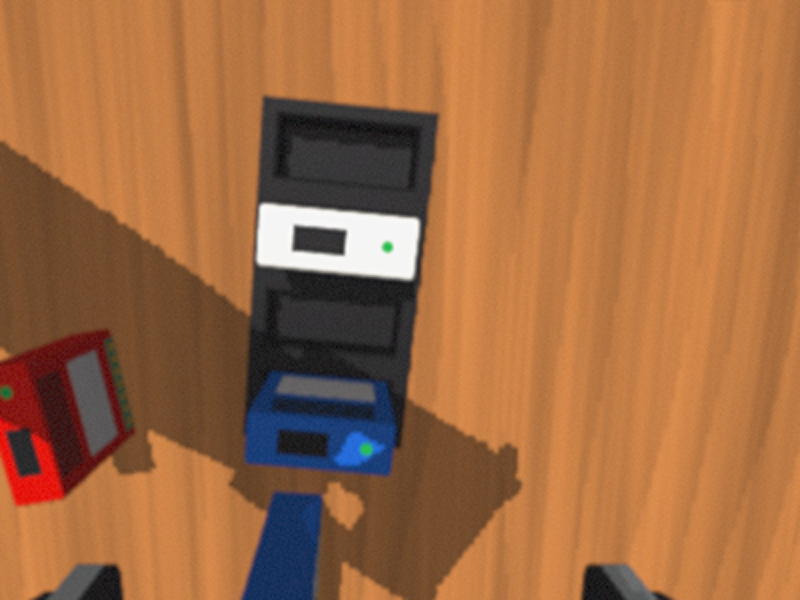

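The r2 crop shows the blue module's top with its lower edge at (246,465)-(390,473), the white one's top corners at (260,203), (419,219), (414,279) and (257,264), and the rack's corners. The t2 crop shows the bezel corners, wheel slot, pointers and tester corners, which I fit jointly.

```bash
cat > fit.py <<'E'
from h import *
ct,cr=load("t2"),load("r2")
px=lambda L,x0,y0:(np.array(L,float)+.5)/2-.5+[x0,y0]
# rack
rk=[[-.047,.093,.046],[.047,.093,.046],[.047,-.093,.046]]
ru=px([(264,97),(437,115),(399,446)],140,20)
wm=[[-.035,.036,.138],[.035,.036,.138],[.035,.010,.138],[-.035,.010,.138]]
wu=px([(260,203),(419,219),(414,279),(257,264)],140,20)
bm=[[-.035,-.082,.138],[.035,-.082,.138]]; bu=px([(246,465),(390,473)],140,20)
p,e=fit([(cr,rk,ru)],[.56,-.22,0]); print("rack",p,"\n",np.round(e,1).tolist())
for n,P,u in (("white",wm,wu),("blue",bm,bu)):
    q,e=fit([(cr,P,u)],p); print(n,q,np.round(e,1).tolist())
q,e=fit([(cr,rk,ru),(cr,wm,wu),(cr,bm,bu)],p); print("all",q,np.round(e,1).tolist())
print("bigbox base",back(cr,px([(300,495)],140,20)[0],0))
# tester
Rb=np.array([[np.cos(np.pi/6),0,-.5],[0,1,0],[.5,0,np.cos(np.pi/6)]])
org=np.array([-.103,0,.06])
loc=lambda P:np.asarray(P)@Rb.T+org    # panel coords (x up slope from front edge, y, z normal)
cu=px([(86,57),(272,591),(716,553),(596,582)],120,0)
cp=np.array([[-.103,.135,.06],[-.103,-.135,.06],[.103,-.135,.15],[.053,-.135,.15]])
bz=px([(186,153),(364,70),(400,207),(222,268)],120,0)
sl=px([(305,422),(418,403),(436,462),(322,474)],120,0)
pt=px([(350,382),(384,497)],120,0)
sg=np.array([[-1,1],[1,1],[1,-1],[-1,-1]])
def pts(p):
    xb,yb,a,b,c,d,g=p[3:]
    L=[cp,loc([[xb+s*a,yb+t*b,.006] for s,t in sg]),loc([[xb+s*c,yb-.115+t*d,.0] for s,t in sg]),loc([[xb,yb-.115+g,0],[xb,yb-.115-g,0]])]
    return np.vstack(L)@rz(p[2]).T+[p[0],p[1],0]
U=np.vstack([cu,bz,sl,pt])
f=lambda p:(proj(ct,pts(p))-U).ravel()
r=least_squares(f,[.57,.17,.27,.09,.05,.045,.025,.025,.012,.02],loss='soft_l1')
print("tester",np.round(r.x,4)); print(np.round(f(r.x).reshape(-1,2),1).tolist())
p=r.x; M=rz(p[2]); Rw=M@Rb
w=lambda q:M@loc(np.array([q]))[0]+[p[0],p[1],0]
print("mouth",w([p[3],p[4],.006]),"crest",w([p[3],p[4]-.115,.012]))
np.savez("pose.npz",Rw=Rw,mouth=w([p[3],p[4],.006]),crest=w([p[3],p[4]-.115,.012]),rack=q)
E
python3 fit.py
```

```text
rack [ 0.55148286 -0.21902544 -0.09427125] 
 [[-0.9, -0.4], [0.7, -0.2], [0.1, 1.3]]
white [ 0.55263785 -0.21810243 -0.09109439] [[-0.1, -0.0], [0.7, -0.2], [-0.2, 0.1], [-0.3, 0.2]]
blue [ 0.54966345 -0.21800146 -0.05691265] [[-0.7, -0.0], [0.7, 0.0]]
all [ 0.5524106  -0.21831012 -0.09055539] [[-0.4, -1.0], [1.3, -1.2], [1.2, 0.7], [-0.3, 0.3], [0.4, -0.0], [-0.5, 0.3], [-0.6, 0.4], [-0.7, -1.1], [0.6, 1.3]]
bigbox base [ 0.5263959  -0.36162702  0.        ]
tester [0.5783 0.1882 0.2677 0.0898 0.0546 0.0479 0.0247 0.0314 0.0134 0.0277]
[[0.8, -0.5], [-0.4, -0.9], [-0.3, 0.3], [-0.1, 0.9], [-1.3, 0.8], [-0.5, 0.1], [-0.7, 0.5], [-0.8, 0.2], [0.8, -0.3], [1.1, -0.5], [-0.0, -0.7], [0.5, 0.1], [0.8, -0.2], [0.5, -0.2]]
mouth [0.53664725 0.23335672 0.11009471] crest [0.56417031 0.12165855 0.11529086]
```

The fits are consistent: residuals are about 1 px or less, the bay is at mid-panel, and the module height agrees. Now I'll grasp.

```bash
cat > p.py <<'E'
from h import *
d=np.load("pose.npz"); Rw,mouth,crest,rack=d["Rw"],d["mouth"],d["crest"],d["rack"]
S=1
def toolR(y,z): y=S*np.asarray(y); return np.c_[np.cross(y,z),y,z]
mc=rz(rack[2])@[0,-.069,0]+[rack[0],rack[1],0]
Rg=toolR(rz(rack[2])[:,1],[0,0,-1.])
Rbay=toolR(Rw[:,1],-Rw[:,2])
G=.024          # grasp point below module top
foot2tcp=.130-G-.019   # tcp above foot along module axis
E
python3 - <<'E'
from p import *
import p
print(mc)
for s in (1,-1):
    p.S=s
    for n,pos,R in (("g",mc+[0,0,.138-G-.019],p.toolR(rz(rack[2])[:,1],[0,0,-1.])),("home",mouth+Rw[:,2]*(foot2tcp-.076),p.toolR(Rw[:,1],-Rw[:,2])),("pre",mouth+Rw[:,2]*(foot2tcp+.03),p.toolR(Rw[:,1],-Rw[:,2])),("wheel",crest,p.toolR(Rw[:,1],-Rw[:,2]))):
        q=robot.solve_ik(pos,R); print(s,n,np.round(pos,3),None if q is None else np.round(q,1))
E
```

```text
[ 0.54617081 -0.2870274   0.        ]
1 g [ 0.546 -0.287  0.095] [ -37.1   17.4  104.3   -0.    58.3 -121.9]
1 home [0.531 0.232 0.12 ] [ 13.1  -1.3 126.6   2.7  24.7 -94.4]
1 pre [0.48  0.218 0.211] [ 12.8 -17.  129.4   2.1  37.7 -93.9]
1 wheel [0.564 0.122 0.115] [  -1.6   -1.4  127.2   19.    26.5 -121.9]
-1 g [ 0.546 -0.287  0.095] [-37.1  17.4 104.3  -0.   58.3  58.1]
-1 home [0.531 0.232 0.12 ] [ 13.1  -1.3 126.6   2.7  24.7  85.6]
-1 pre [0.48  0.218 0.211] [ 12.8 -17.  129.4   2.1  37.7  86.1]
-1 wheel [0.564 0.122 0.115] [ -1.6  -1.4 127.2  19.   26.5  58.1]
```

```bash
sed -i 's/^S=1/S=-1/' p.py; python3 - <<'E'
from p import *
g=mc+[0,0,.138-G-.019]
robot.grip(.75)
robot.movep(g+[0,0,.14],Rg)
c,im=shot("pre"); 
print("hit",robot.move_straight(g,feed=.12,contact_N=12))
robot.grip(0,60)
s=robot.read_state(); print(s["clock"],s["width"],s["tcp_pos"]-g,s["wrist_force"])
robot.move_straight(g+[0,0,.06],feed=.08)
robot.move_straight(g+[0,0,.25],feed=.2)
s=robot.read_state(); print(s["clock"],s["width"],s["tcp_pos"]-g,s["wrist_force"])
c,im=shot("held"); sd=robot.snapshot("side"); a=cv2.resize(sd[100:460,160:520],(400,400)); b=cv2.resize(im,(400,300))
o=np.zeros((400,800,3),np.uint8); o[:,:400]=a; o[:300,400:]=b; cv2.imwrite("pics/heldc.png",o)
E
```

```text
hit False
8.325 0.2961909329902147 [ 0.00048693 -0.00030766  0.00073583] [-0.06554941 -0.21022421  1.74504465]
10.325 0.29670404603332057 [-0.00054985  0.00040525  0.2478073 ] [-0.66266025 -0.20185338 -2.81948694]
```

View pics/heldc.png

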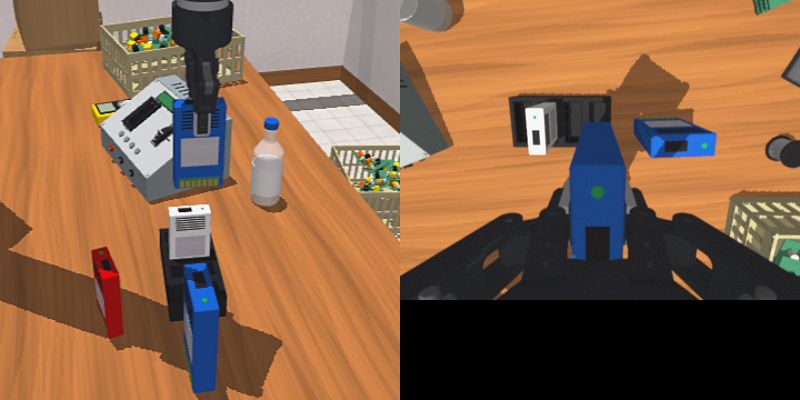

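The module is held upright, with width 25.2 mm as expected, and the white module is still in its pocket. Next: move to the bay and feel for entry.

```bash
python3 - <<'E'
from p import *
pre=mouth+Rw[:,2]*(foot2tcp+.015)
robot.movep(pre+[0,0,.10],Rbay)
robot.move_straight(pre,feed=.15)
robot.dwell(.2)
s=robot.read_state(); print(s["clock"],s["tcp_pos"]-pre,s["wrist_force"])
for n in ("side","scene"):
    im=robot.snapshot(n); cv2.imwrite(f"pics/ins_{n}.png",im)
a=cv2.imread("pics/ins_side.png")[150:300,220:420]; b=cv2.imread("pics/ins_scene.png")[160:310,310:510]
c,w=shot("ins_w")
o=np.vstack([np.hstack([cv2.resize(x,(400,300),interpolation=cv2.INTER_CUBIC) for x in (a,b)]),np.hstack([cv2.resize(w,(400,300)),np.zeros((300,400,3),np.uint8)])]); cv2.imwrite("pics/insc.png",o)
E
```

```text
13.3 [0.00080424 0.00016057 0.00164008] [-0.67744    -0.31810171 -1.37259412]
```

View pics/insc.png

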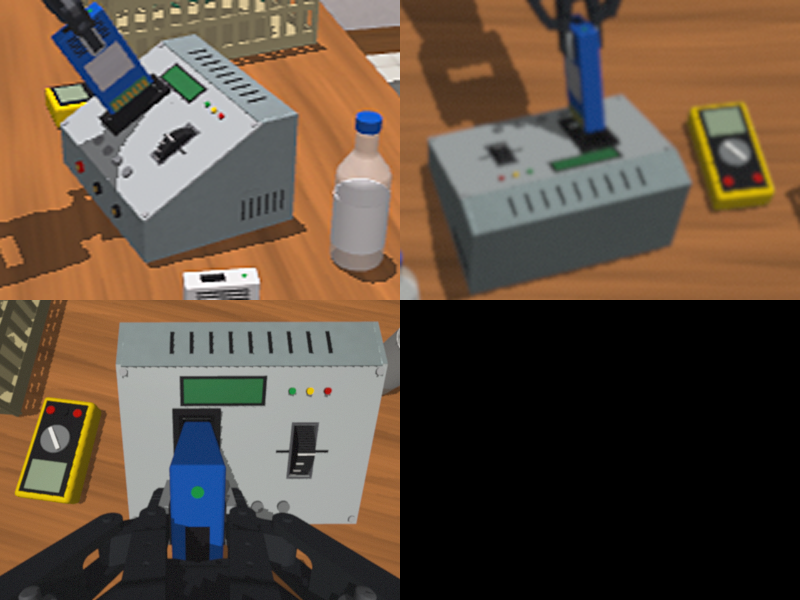

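The module hangs centred over the bay (wrist view: bezel x 173-221, foot about 196) and its yaw matches. Now I'll insert it.

```bash
cat >> p.py <<'E'
def rep(n):
    s=robot.read_state(); v=Rw.T@(s["tcp_pos"]-mouth); print(n,round(s["clock"],2),"foot in bay mm",np.round(1e3*(v-[0,0,foot2tcp]),1),"F bay",np.round(Rw.T@s["wrist_force"],1),"w",round(s["width"],3)); return s
E
python3 - <<'E'
from p import *
rep("start")
for depth in (.0,-.03,-.06,-.074):
    h=robot.move_straight(mouth+Rw[:,2]*(foot2tcp+depth),feed=.04,contact_N=15)
    rep(f"{depth} {h}")
    if h: break
E
```

```text
start 13.45 foot in bay mm [ 0.7  0.  15.5] F bay [-1.5  0.3 -2.2] w 0.299
0.0 False 13.97 foot in bay mm [-0.4 -0.  -0.4] F bay [-1.5  1.  -1.9] w 0.298
-0.03 False 14.88 foot in bay mm [  0.1   0.  -30. ] F bay [-0.3  1.  -1.4] w 0.294
-0.06 False 15.78 foot in bay mm [  0.1   0.  -60. ] F bay [-0.8  0.2 -1.4] w 0.298
-0.074 False 16.27 foot in bay mm [ -0.2  -0.  -74.3] F bay [-1.8  0.2 -2.5] w 0.299
```

```bash
python3 - <<'E'
from p import *
h=robot.move_straight(mouth+Rw[:,2]*(foot2tcp-.086),feed=.01,contact_N=18); rep(h)
robot.dwell(.3); rep("hold")
robot.grip(.7); rep("open"); robot.dwell(.4)
s=robot.read_state()
robot.move_straight(s["tcp_pos"]+Rw[:,2]*.10,feed=.15)
rep("out")
c,w=shot("home"); crop(w,150,80,550,380,2,"homec")
E
```

```text
True 16.68 foot in bay mm [ -0.2   0.  -74.6] F bay [ 0.  -1.3  4.1] w 0.293
hold 16.98 foot in bay mm [ -0.3   0.  -74.6] F bay [-0.1 -1.1  6.7] w 0.299
open 17.41 foot in bay mm [ -3.1   0.1 -75.9] F bay [-0.6  0.3  0.1] w 0.7
out 18.62 foot in bay mm [-3.3  0.1 23.9] F bay [ 0.4  0.2 -0.5] w 0.701
```

View pics/homec.png

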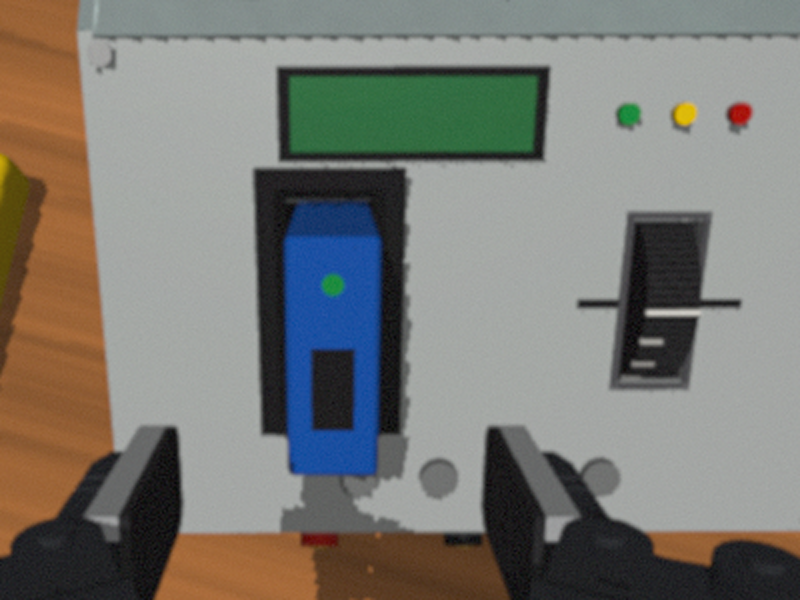

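The module stands in the bay, and the wheel's long white line is near the pointer at (673,313) with no orange visible yet. The arm felt the floor at -74.6 mm, so I'll confirm the seating by pushing on the module's top with shut fingers and watching for any yield.

```bash
python3 - <<'E'
from p import *
def zt(): s=robot.read_state(); return np.round(1e3*(Rw.T@(s["tcp_pos"]-mouth)),1),np.round(Rw.T@s["wrist_force"],1)
c=load("home")
print("pred crest px in crop",(proj(c,[crest])[0]-[150,80])*2)
for h in (.054,.057,.06):
    P=np.array([[a,b,h] for a,b in((.035,.013),(.035,-.013),(-.035,-.013),(-.035,.013))])@Rw.T+mouth
    print(h,np.round((proj(c,P)-[150,80])*2).tolist())
robot.grip(0)
print(zt())
robot.move_straight(mouth+Rw[:,2]*.075,rot=Rbay,feed=.1); robot.dwell(.2); print(zt())
print(robot.move_straight(mouth+Rw[:,2]*.045,feed=.015,contact_N=8),zt())
print(robot.move_straight(mouth+Rw[:,2]*.045,feed=.008,contact_N=18),zt())
robot.dwell(.2); print(zt())
robot.move_straight(mouth+Rw[:,2]*.085,feed=.1); print(zt(),robot.read_state()["clock"])
E
```

```text
pred crest px in crop [671.7638171  311.83605236]
0.054 [[282.0, 231.0], [380.0, 231.0], [376.0, 472.0], [286.0, 472.0]]
0.057 [[281.0, 233.0], [381.0, 233.0], [376.0, 477.0], [285.0, 477.0]]
0.06 [[280.0, 235.0], [382.0, 235.0], [377.0, 482.0], [285.0, 481.0]]
(array([-2.700e+00,  1.000e-01,  1.113e+02]), array([ 0.4,  0.1, -0.1]))
(array([ 0.6,  0. , 75.6]), array([-0.4,  0.7, -0.3]))
True (array([ 0.3,  0. , 54.7]), array([0.3, 1.3, 4.5]))
True (array([ 0.4,  0.1, 54.7]), array([-0.6, -0.8,  4.4]))
(array([ 0.4,  0.1, 54.7]), array([ 0.7, -0.7,  4.6]))
(array([-0.3,  0. , 84.8]), array([ 0.3, -0.2,  0.6])) 22.3333
```

The top is firm at 54.7 mm (nominal 54), and the picture matches the 54 mm prediction, so the module is home. The white line lies exactly at the predicted crest. Now the first wheel stroke, under force control.

```bash
cat >> p.py <<'E'
def stroke(x0,x1,F=9.,n=11,zc=None):
    """press at crest with tool offset x0 (m, bay x), drag to x1 with normal force about F"""
    W=lambda x,z:crest+Rw@np.array([x,0,z])
    robot.move_straight(W(x0,.012),rot=Rbay,feed=.1); robot.dwell(.25)
    f=lambda:Rw.T@np.mean([robot.read_state()["wrist_force"]],axis=0)
    f0=f(); h=robot.move_straight(W(x0,-.006),feed=.008,contact_N=5)
    v=Rw.T@(robot.read_state()["tcp_pos"]-crest); z=v[2]
    print("contact",h,np.round(v*1e3,1),np.round(f()-f0,1))
    if not h: return
    for i in range(30):           # settle on force
        e=F-(f()-f0)[2]
        if abs(e)<2: break
        z-=np.clip(2e-5*e,-2e-4,2e-4); robot.move_straight(W(x0,z),feed=.01)
    log=[]
    for x in np.linspace(x0,x1,n)[1:]:
        fz=(f()-f0); log.append((round(x*1e3,1),round(z*1e3,2),round(fz[0],1),round(fz[2],1)))
        z-=np.clip(2e-5*(F-fz[2]),-2e-4,2e-4)
        robot.move_straight(W(x,z),feed=.03)
        if fz[2]>22: print("hard"); break
    print(log)
    robot.dwell(.1); print("end",np.round(f()-f0,1))
    robot.move_straight(W(x1,.02),feed=.05)
    print("clock",robot.read_state()["clock"])
def look(n):
    robot.move_straight(crest+Rw@[-.03,0,.10],feed=.15); robot.dwell(.2)
    c,w=shot(n); q=proj(c,[crest])[0]; print("crest px",q)
    x,y=np.round(q).astype(int); g=w[max(0,y-50):y+50,x-50:x+50]; cv2.imwrite(f"pics/{n}c.png",cv2.resize(g,(500,int(500*g.shape[0]/100)),interpolation=cv2.INTER_CUBIC))
E
python3 - <<'E'
from p import *
robot.move_straight(mouth+Rw[:,2]*.10,feed=.15)
robot.move_straight(crest+Rw@[-.0095,0,.06],feed=.2)
stroke(-.0095,.0095)
look("wh1")
E
```

```text
contact True [-9.3  0.   0.3] [-0.   0.1  4.8]
[(np.float64(-7.6), np.float64(0.05), np.float64(-0.3), np.float64(7.2)), (np.float64(-5.7), np.float64(0.02), np.float64(-0.7), np.float64(8.3)), (np.float64(-3.8), np.float64(0.01), np.float64(-1.1), np.float64(8.4)), (np.float64(-1.9), np.float64(-0.01), np.float64(0.0), np.float64(5.7)), (np.float64(0.0), np.float64(-0.07), np.float64(1.2), np.float64(5.6)), (np.float64(1.9), np.float64(-0.14), np.float64(-0.0), np.float64(9.1)), (np.float64(3.8), np.float64(-0.14), np.float64(-0.8), np.float64(9.9)), (np.float64(5.7), np.float64(-0.12), np.float64(-1.3), np.float64(9.9)), (np.float64(7.6), np.float64(-0.1), np.float64(-0.4), np.float64(8.1)), (np.float64(9.5), np.float64(-0.12), np.float64(1.8), np.float64(5.8))]
end [1.6 0.5 5.1]
clock 29.5583
crest px [315.55315017 198.06999013]
```

View pics/wh1c.png

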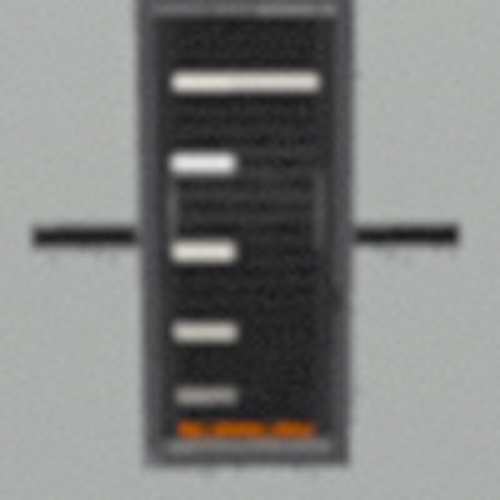

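The wheel is now at click 2: the full line (0) is at row 82, line 2 is at the crest (row 250), and orange (5) is at row 430. One more two-click stroke and a one-click stroke should do it.

```bash
python3 - <<'E'
from p import *
stroke(-.0095,.0095)
robot.dwell(.3)
stroke(-.005,.0055,n=7)
look("wh2")
E
```

```text
contact True [-9.3 -0.   0.3] [-0.2  0.4  5. ]
[(np.float64(-7.6), np.float64(0.0), np.float64(-0.2), np.float64(7.3)), (np.float64(-5.7), np.float64(-0.03), np.float64(-0.8), np.float64(9.0)), (np.float64(-3.8), np.float64(-0.03), np.float64(-0.3), np.float64(8.9)), (np.float64(-1.9), np.float64(-0.03), np.float64(0.6), np.float64(6.2)), (np.float64(0.0), np.float64(-0.09), np.float64(1.7), np.float64(6.1)), (np.float64(1.9), np.float64(-0.15), np.float64(0.8), np.float64(7.6)), (np.float64(3.8), np.float64(-0.17), np.float64(-0.5), np.float64(10.5)), (np.float64(5.7), np.float64(-0.14), np.float64(-1.9), np.float64(10.4)), (np.float64(7.6), np.float64(-0.12), np.float64(-1.0), np.float64(9.7)), (np.float64(9.5), np.float64(-0.1), np.float64(1.8), np.float64(5.7))]
end [1.7 0.1 5.6]
clock 37.4417
contact True [-4.7  0.   0.4] [-0.3 -0.7  5.1]
[(np.float64(-3.3), np.float64(-0.09), np.float64(-0.9), np.float64(7.8)), (np.float64(-1.5), np.float64(-0.12), np.float64(-1.3), np.float64(8.7)), (np.float64(0.2), np.float64(-0.12), np.float64(-0.8), np.float64(9.5)), (np.float64(2.0), np.float64(-0.11), np.float64(-0.3), np.float64(7.1)), (np.float64(3.7), np.float64(-0.15), np.float64(0.0), np.float64(6.0)), (np.float64(5.5), np.float64(-0.21), np.float64(0.6), np.float64(7.2))]
end [-0.1 -0.6  9. ]
clock 43.65
crest px [315.56573469 197.97644867]
```

View pics/wh2c.png

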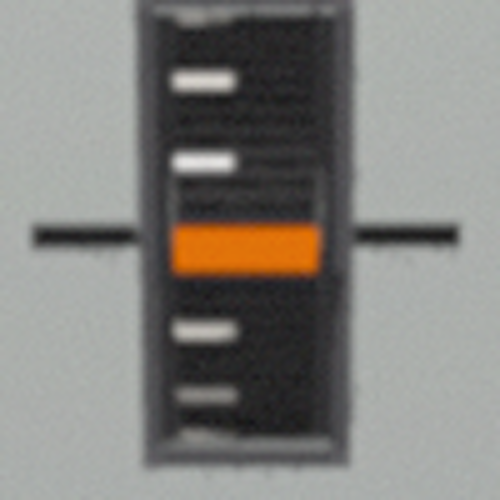

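Orange is at the crest (row 250, where line 2 sat when it was settled), so this is the fifth click. I'll take a final scene check and hand in.

```bash
python3 - <<'E'
from p import *
robot.move_straight(crest+Rw@[-.03,0,.16],feed=.15)
robot.dwell(.3)
a=robot.snapshot("scene"); b=robot.snapshot("side")
A=cv2.resize(a[150:350,120:520],(800,400)); B=cv2.resize(b[150:400,200:450],(200,200)); cv2.imwrite("pics/fin.png",A)
s=robot.read_state(); print(s["clock"],s["wrist_force"],s["tcp_pos"])
robot.close_job()
E
```

```text
45.5833 [-0.17646537  0.07779485  0.46338092] [0.46186395 0.09369408 0.23818987]
the job is handed in; nothing more can be done
```

View pics/fin.png

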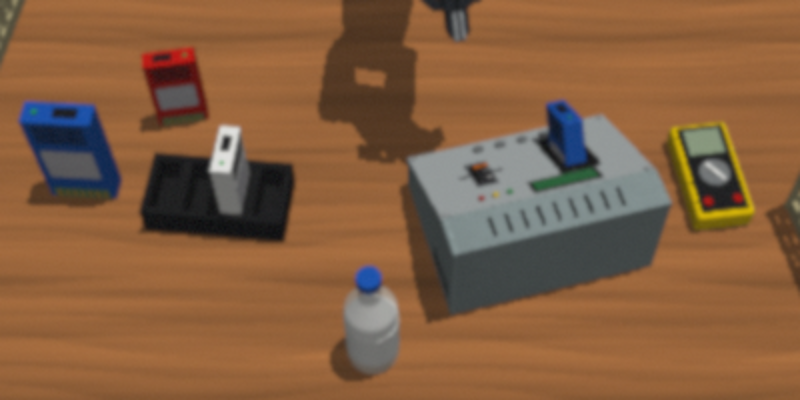

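I put the blue rack module, the smaller of the two blue ones, into the tester's bay and rolled the current wheel to its fifth click. The job was handed in at 45.6 s, and the interface reports no verdict.

- **Module:** its top is firm at 54.7 mm above the mouth (54 mm nominal). The arm felt the floor at 74.6 mm rather than 76 mm. I put that 1.4 mm down to the calibration, since the camera picture matches a module that is home.
- **Wheel:** it started at click 0 and took three light strokes, with readings up to about 10.5 N. The last close-up shows the orange line at the crest, between the pointer lines.
- **Everything else:** in the final scene picture the white module, meter and bottle look undisturbed. I did not measure their positions. The robot is clear of everything, with about 0.5 N at the wrist.

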